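Gauge the sample bush, log it and hang up the batch

ROBOT

A 7-joint arm with a two-finger parallel gripper is mounted at the origin on the work surface. World frame = base frame: x ahead of the robot, y to its left, z up, the work surface at z = 0. Lengths are in m, angles in rad, forces in N, time in s.
With the tool pointing down it reaches from about 0.425 to 0.875 m from the base axis. Payload 4.7 kg.
Tool frame: the origin (TCP) lies between the finger pads, 19 mm behind the fingertips; this is the grasp point; z points along the fingers, y is the line along which they close (so a half turn about z gives the same grasp; the last joint's range is limited). The gripper opens to 87 mm and grips with 3 to 60 N. Pads are 19 mm wide; open, the fingers measure 117 mm over their backs; the gripper's body (75 mm by 190 mm) begins 51 mm behind the grasp point.
Start: joints at [1.211, 0.321, -0.07, 1.45, 0.023, 1.371, -0.057], TCP at [0.237, -0.605, 0.241] pointing down, gripper open.
Joint ranges: [-2.86, 2.86], [-0.3, 2.09], [-1.38, 1.24], [0.06, 2.45], [-1.56, 4.7], [0.09, 2.05], [-2.69, 2.69]. Speed limits (rad/s): [2.57, 2.57, 3.14, 3.14, 3.14, 3.14, 3.14].

INTERFACE

Orientations are given as a rotation vector (axis times angle).
In Python, from bench import get_state, get_image, get_calibration, close_job gives the robot as it stands.
- The arm moves only by the shell command python3 -m crank 'ROWS' [FORCE]. ROWS is JSON, a list of rows, each a list of 5 numbers: the opening, from 0 (shut) to 1 (fully open), then the shift along the world's x, y, z in units of 0.2 m (1.0 is 0.2 m), then the turn about the world's z in units of 2 pi rad (1.0 is 2 pi rad). A call has 1 to 5 rows; each row is the pose to reach, as a shift and turn from the pose commanded when the call began, turning the shorter way round; what a row does not reach only later rows make up. A row lasts 1/8 s, in which the tool goes at most 62.5 mm and 10.7 degrees, less where a joint would pass 70% of its speed; a pose out of reach is approached as far as the arm can. A call with a number of a shift or a turn outside -1 to 1 is refused whole. A call with a gripper value outside its range is refused whole. The fingers move at their own pace and stop on an object; FORCE is the grip in N (left out, the last holds). Time passes only in rows, so rows that repeat a pose let the fingers close. It gives the time, the measured TCP pose, the force, the opening and the grip force at its end, in the units of the state.
- get_state(): the state, without advancing time (a new reading comes with each control period).
- get_image(name): name is "side" or "top" or "wrist"; returns the picture (400x640x3 uint8, red, green, blue); there is no depth.
- get_calibration(name): a dict with "fovy" (degrees; the focal length in pixels is half the picture's height over the tangent of half this angle, whatever the lens; pixels are square), "cx", "cy" (the principal point, pixels), "R" (3x3) and "t" (3): a world point X has camera coordinates R X + t. Camera axes: x right, y down, z forward; pixel columns grow to the right and rows downward; lengths in m; the calibration is good to about 2 mm. A picture is of the moment at which its call begins: read the wrist's pose just before it. get_calibration takes no time and is no camera call; for the wrist camera it gives the pose at the moment of the call.
- close_job(): hands the job in; it is judged then, once.
The state is a dict: "time": time; "joint_positions": joint angles; "qd": joint speeds; "joint_torque": joint torques, N m; "position": TCP position; "tool_rot": TCP orientation; "ft_force": force on the tool from outside, world axes, zero at the start; "torque": the same for the moment, N m; "grip_width": opening from 0.0 (shut) to 1.0 (fully open); "grip_force": force on a finger pad.
Only numpy, scipy, OpenCV 4.12 (cv2) and the standard library are available. Lean on these libraries where they do the work, as an engineer would, in place of code of your own. Each camera call takes 0.05 s, during which the arm holds its last target. There are 200 camera calls.

TASK

With the double-ended plug gauge, push the green-banded go end fully home into the bore of the sample bush in the fixture, then turn the gauge round and press its red-banded no-go end firmly and squarely against the same bore for a moment to confirm that it will not enter, and lay the gauge back on its green mat. Then log the pass by squeezing the scanner's trigger all the way and letting it go. Last, run the carrying pin through all the white rings standing in the rack, lift them off together as one stack and hang the pin with its rings level in the two vees of the outgoing stand, leaving the bottle, tin, mug, tape and tools where they are.

Things in the scene. Friction and masses are not known exactly. Their poses are not given: they have to be found in the camera images.
- fixture: fixed blue clamping fixture (base 120 x 120 mm, 45 mm high) holding an aluminium block (90 mm wide, heights 45 to 105 mm) with the white-faced sample bush; origin on the table under it; its x axis points into the bore, the flat front face looks to -x; a jaw with a red clamp knob closes the back
- bore (a point): centre of the bore's mouth in the fixture's front face, 75 mm above the table; axes as the fixture's, +x level into the bore. Bore 30 mm in diameter, 45 mm deep, blind. A black line on the block's top marks the bore's axis
- gauge: double-ended plug gauge, 145 mm, about 0.3 kg; origin in the middle of its dark square handle (80 mm long, 34 mm square); +x to the go end (green band): 28 mm plug, x = 40 to 80 mm, its last 3.5 mm tapered; no-go end (red band): 33 mm plug, x = -40 to -65 mm, too big for the bore. Lies on a flat of its handle, axis 17 mm above the surface
- gauge_go (a point): centre of the go end's tip face (80 mm from the gauge's origin along +x)
- gauge_nogo (a point): centre of the no-go end's face (65 mm from the gauge's origin along -x)
- gauge_mat: fixed thin green mat, 210 mm along its x, 100 mm along its y, 3 mm thick, on the table: the gauge's place; origin at its centre on the table
- scanner: fixed hand scanner clamped on its side: yellow head (x 20 to 80 mm, y -65 to 65 mm, top 95 mm high), black grip from the head towards -x (x 20 to -105 mm, y -35 to -5 mm, heights 55 to 85 mm), red trigger on the grip's +y side. Origin on the table, z up
- scanner_squeeze (a point): between trigger and grip's back, 70 mm above the table: the TCP's place for squeezing; axes as the scanner's. Along y the grip's back is at -23 mm, the trigger's outer pad at +33 mm at rest, about +24 mm squeezed. From above, close the fingers along y: one on the grip's back, one on the trigger
- trigger (a joint): red sprung trigger on the scanner's grip (+y side), swinging level about an upright hinge; 0 = released, 0.25 rad = fully squeezed (9 mm of travel at its pad, about 7 N); springs back when let go
- pin: carrying pin, 274 mm, about 0.16 kg; origin at the root of the shaft, +x to the tip. Orange handle 28 mm square, x = -74 to -4 mm; steel shaft 12 mm thick to x = 180 mm, then a tapered tip, 18 mm at its widest, ending at x = 200 mm. Starts on a fixed black mat 3 mm thick, on its handle (axis 14 mm above the mat), tip drooping a little
- pin_mid (a point): point on the shaft's axis 90 mm from the pin's origin; belongs over the middle of the stand
- rack_axis (a point): middle of a fixed rack (116 x 90 mm) with five slots 20 mm apart along x, where rings stand on edge and lift straight out; the point is on the line of the ring centres, 75 mm above the table; the line runs level along x, open at both ends. Yellow dividers, 85 mm high, leave 34 mm free in the middle for the pin
- stand_seat (a point): middle of the fixed outgoing stand: two upright green 90 degree vees, 8 mm thick, 75 mm either side of the point along x, 56 mm wide at their tops (105 mm high), base 190 x 60 mm, 10 mm high. The point is 85 mm above the table, on the axis of a pin lying in both vees, which runs along x
- ring1: white plastic ring, 66 mm outside, 30 mm hole, 12 mm thick, 50 g; origin at its centre, x axis along its hole; stands on edge in the rack; may be absent
- ring2: white plastic ring, 66 mm outside, 30 mm hole, 12 mm thick, 50 g; origin at its centre, x axis along its hole; stands on edge in the rack; may be absent
- ring3: white plastic ring, 66 mm outside, 30 mm hole, 12 mm thick, 50 g; origin at its centre, x axis along its hole; stands on edge in the rack; may be absent
- ring4: white plastic ring, 66 mm outside, 30 mm hole, 12 mm thick, 50 g; origin at its centre, x axis along its hole; stands on edge in the rack; may be absent
- ring5: white plastic ring, 66 mm outside, 30 mm hole, 12 mm thick, 50 g; origin at its centre, x axis along its hole; stands on edge in the rack; may be absent
- oil_bottle: orange oil bottle, 60 mm across, 150 mm high; bystander; origin at its underside
- grease_tin: red tin, 72 mm across, 80 mm high; bystander; origin at its underside
- mug: blue mug, 76 mm across, 90 mm high; bystander; origin at its underside
- wrench: steel wrench lying on the table; bystander; origin at its underside
- screwdriver: screwdriver lying on the table; bystander; origin at its underside
- tape_roll: blue roll of tape, 90 mm across, 25 mm high; bystander; origin at its underside

How it is judged:
By the outcome, as a careful person would: the job done as asked, in the order asked, and still so for the second after the job is handed in, with the robot touching nothing.
Of ring1, ring2, ring3, ring4, ring5 only 3 to 5 are there at a start; the rules pass over those that are not, and their reading is None.
At some moment in a run one of gauge, pin may be knocked a few centimetres aside while the robot is not near it.
It also fails if it takes over 200 s, if anything falls off the work surface, if the arm or the gripper's body presses on something with over 40 N, if the wrist force passes 120 N, or if a joint passes its speed limit or range.

## Working session

There is one attempt and no reset: what is moved stays moved. The work goes in short steps, Python scripts to look and compute and a shell command to move; the robot and the scene stay as the last step left them, time stands still between calls to the robot, and variables do not carry over. Pictures are saved under pics/ and viewed, at most 14 in all, crops included, and the job is handed in when it is done.

```bash
mkdir -p pics; ls
cat > h.py <<'E'
import numpy as np, cv2
from bench import get_state,get_image,get_calibration
def cal(n):
    c=get_calibration(n); f=200/np.tan(np.radians(c['fovy'])/2)
    return f,c['cx'],c['cy'],np.array(c['R']),np.array(c['t'])
def ray(c,p):
    f,cx,cy,R,t=c
    d=R.T@np.array([(p[0]-cx)/f,(p[1]-cy)/f,1]); return -R.T@t,d
def onz(c,p,z):
    o,d=ray(c,p); return o+d*(z-o[2])/d[2]
def proj(c,X):
    f,cx,cy,R,t=c; q=R@np.array(X)+t; return q[:2]/q[2]*f+[cx,cy]
def snap(n,name):
    im=get_image(n); cv2.imwrite(f'pics/{name}.png',im[:,:,::-1]); return im
E
python3 - <<'E'
from h import *
for n in('top','side','wrist'):
    c=get_calibration(n); print(n,c); snap(n,n+'0')
print(get_state())
E
```

```text
pics
top {'fovy': 54.51469878157483, 'cx': 318.26653884810065, 'cy': 200.1059455718153, 'R': array([[ 0.00251679, -0.99998045, -0.00572395],
       [-0.99308065, -0.0018273 , -0.11742015],
       [ 0.1174074 ,  0.00597986, -0.99306583]]), 't': array([-0.01221725,  0.55895583,  1.02485465])}
side {'fovy': 53.29238808017824, 'cx': 319.3799963892216, 'cy': 195.20222127032307, 'R': array([[ 0.96355728, -0.26748427, -0.00308664],
       [-0.19931417, -0.71019699, -0.67519931],
       [ 0.17841307,  0.65120842, -0.73762888]]), 't': array([-0.54727394,  0.1718091 ,  0.98187438])}
wrist {'fovy': 61.30522932761859, 'cx': 314.0060015079304, 'cy': 206.7166410748901, 'R': array([[ 0.36536873, -0.93086196, -0.00130916],
       [-0.90225712, -0.35448644,  0.24550245],
       [-0.22899297, -0.08851772, -0.96939509]]), 't': array([-0.6482636 , -0.02851381,  0.38955264])}
{'time': 0.15, 'joint_positions': array([ 1.21111868,  0.32166627, -0.07010547,  1.45139884,  0.02259047,
        1.37079478, -0.05691717]), 'qd': array([ 0.00064983, -0.00208033, -0.00036757, -0.00317583,  0.00095372,
       -0.00018208,  0.00047356]), 'joint_torque': array([-1.95606294e-04, -4.91793931e+01, -4.04704213e-01, -3.12876785e+01,
       -6.40526321e-02,  4.04731021e-02,  1.06570360e-04]), 'position': array([ 0.23716767, -0.60476572,  0.24040206]), 'tool_rot': array([-3.08546621e+00, -5.83487822e-01,  5.39816666e-04]), 'ft_force': array([-0.00950445, -0.30921109, -0.28569185]), 'torque': array([0.02519981, 0.03068198, 0.03546734]), 'grip_force': 0.0, 'grip_width': 1.0006644491920653}
```

View pics/top0.png

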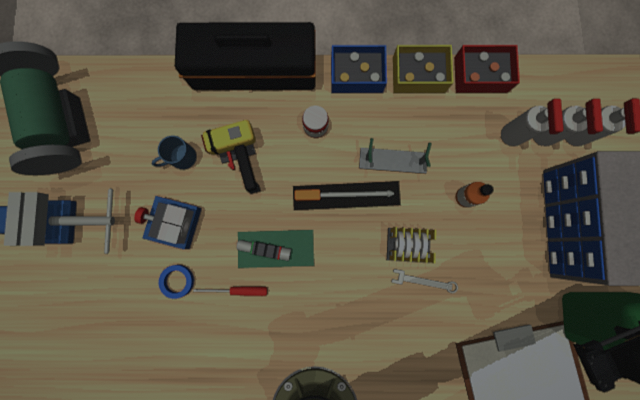

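View pics/side0.png

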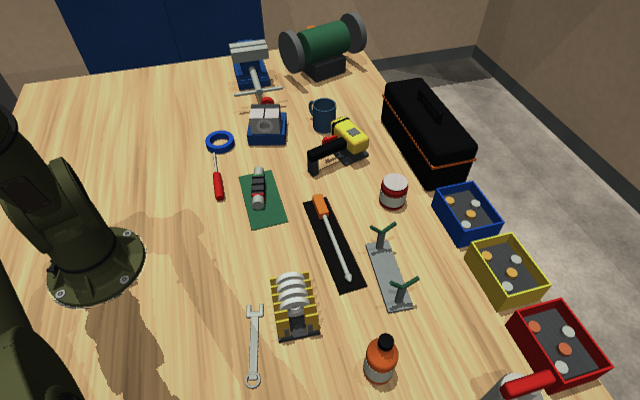

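The top view shows the fixture (173,222), its knob on the left so the bore opens to the right, and the gauge (265,250) on its mat with the red band at about (287,254) to be confirmed. The scanner is at (235,150), the pin runs from (305,195) to (393,194), the rack is at (411,245) and the stand at (397,158). The side view agrees, with about four or five rings in the rack.

Run:
```python
import cv2
im=cv2.imread('pics/top0.png')[100:300,130:470]
cv2.imwrite('pics/crop0.png',cv2.resize(im,None,fx=2.35,fy=2.35,interpolation=cv2.INTER_CUBIC))
from h import *
c=cal('top')
im=cv2.imread('pics/top0.png');h=cv2.cvtColor(im,cv2.COLOR_BGR2HSV)
def m(n,lo,hi,box,z):
    x0,y0,x1,y1=box;k=np.zeros(h.shape[:2],np.uint8)
    k[y0:y1,x0:x1]=cv2.inRange(h,lo,hi)[y0:y1,x0:x1]
    p=np.argwhere(k)[:,::-1].astype(np.float32)
    if len(p)<5: print(n,len(p));return
    b=cv2.boxPoints(cv2.minAreaRect(p)); W=[onz(c,q,z)[:2] for q in b]
    W=np.array(W);e=W[1]-W[0];f=W[2]-W[1];L=max((e,f),key=np.linalg.norm)
    print(n,len(p),'ctr',W.mean(0).round(3),'size',np.linalg.norm(e).round(3),np.linalg.norm(f).round(3),'ang',np.degrees(np.arctan2(L[1],L[0])).round(1),'px',b.mean(0).round(0))
m('mat',(40,60,30),(90,255,255),(225,220,330,275),.003)
m('fixblue',(100,80,30),(125,255,255),(135,190,210,255),.045)
m('fixblock',(0,0,110),(180,60,255),(150,195,205,250),.105)
m('knob',(0,130,80),(8,255,255),(130,200,155,230),.09)
m('head',(22,130,100),(35,255,255),(195,115,260,160),.095)
m('grip',(0,0,0),(180,255,50),(225,150,265,195),.085)
m('pinmat',(0,0,0),(180,255,45),(285,175,405,212),.003)
m('pinh',(8,150,100),(22,255,255),(285,175,330,212),.031)
m('rack',(22,130,80),(35,255,255),(380,220,440,270),.085)
m('standgreen',(40,40,30),(90,255,255),(350,130,440,180),.10)
```

```text
mat 2064 ctr [0.428 0.107] size 0.211 0.099 ang -88.3 px [275. 248.]
fixblue 727 ctr [0.497 0.382] size 0.119 0.131 ang -105.7 px [171. 223.]
fixblock 628 ctr [0.494 0.377] size 0.089 0.087 ang -11.1 px [165. 222.]
knob 93 ctr [0.514 0.453] size 0.039 0.018 ang -13.6 px [138. 214.]
head 740 ctr [0.722 0.227] size 0.126 0.056 ang -73.2 px [227. 135.]
grip 637 ctr [0.629 0.189] size 0.08 0.123 ang -170.2 px [242. 171.]
pinmat 1841 ctr [ 0.577 -0.088] size 0.299 0.067 ang -87.1 px [346. 195.]
pinh 243 ctr [0.575 0.02 ] size 0.066 0.025 ang -89.9 px [307. 194.]
rack 186 ctr [ 0.439 -0.257] size 0.083 0.105 ang -93.5 px [415. 244.]
standgreen 155 ctr [ 0.677 -0.221] size 0.064 0.163 ang -94.0 px [399. 152.]
```

View pics/crop0.png

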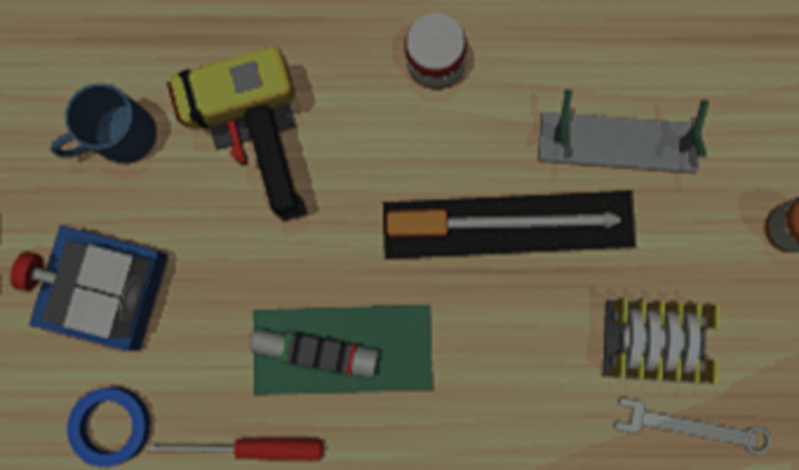

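The crop shows the gauge's green end at (252,342) towards the fixture and its red end at (379,363). The bore axis line runs across the block at about 75°, the scanner trigger is at (237,145), four rings stand in the rack, and the pin's handle is at +y. Next is a close look over the gauge and fixture.

```bash
R='python3 -m crank'
python3 -m crank '[[1,1,1,0.2,0.07],[1,1,1,0.2,0.07],[1,1,1,0.2,0.07],[1,1,1,0.2,0.07],[1,1,1,0.2,0.07]]' 
python3 -m crank '[[1,0.3,1,0.1,0.05],[1,0.3,1,0.1,0.05],[1,0.3,1,0.1,0.05],[1,0.3,1,0.1,0.05]]'
python3 -m crank '[[1,-0.2,1,0,0.044],[1,-0.2,1,0,0.044],[1,-0.2,1,0,0.044],[1,-0.2,1,0,0.044]]'
python3 -m crank '[[1,0,1,0,0],[1,0,1,0,0],[1,0,1,0,0],[1,0,1,0,0],[1,0,1,0,0]]'
python3 - <<'E'
from h import *
s=get_state();print(s['time'],s['position'],s['tool_rot']);c=cal('wrist');im=snap('wrist','w1')
import pickle;pickle.dump(c,open('c1.pkl','wb'))
E
```

```text
time: 0.78
position: [0.4403, -0.4016, 0.2818]
tool_rot: [-2.882, -1.25, -0.002]
ft_force: [-0.7, -0.7, -0.1]
grip_width: 0.999
grip_force: 0.0
time: 1.27
position: [0.4987, -0.1999, 0.3019]
tool_rot: [2.649, 1.688, 0.002]
ft_force: [-0.0, -1.1, 0.2]
grip_width: 1.002
grip_force: 0.0
time: 1.78
position: [0.4564, -0.0006, 0.3016]
tool_rot: [2.391, 2.036, 0.0]
ft_force: [-0.2, -0.6, 1.0]
grip_width: 0.999
grip_force: 0.0
time: 2.4
position: [0.4575, 0.1945, 0.301]
tool_rot: [-2.397, -2.03, 0.001]
ft_force: [-0.4, 0.4, 0.6]
grip_width: 1.0
grip_force: 0.0
2.4 [0.45748039 0.19452341 0.30096643] [-2.39747031e+00 -2.02995057e+00  1.14124276e-03]
```

View pics/w1.png

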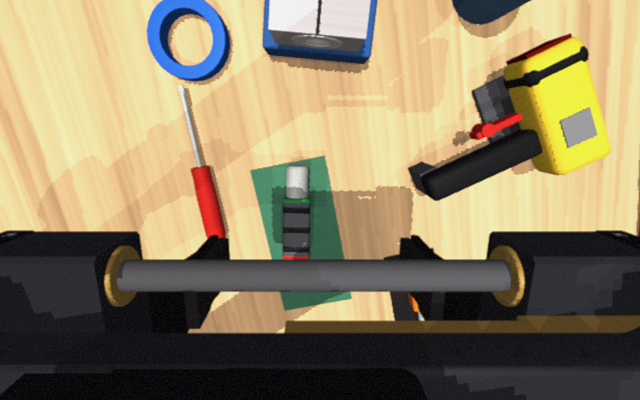

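The wrist view shows the gauge at columns 283-310 with the green band at row 203 and the go tip at row 166. The fixture's front top edge is at about row 38 with the black line at (318,18), and the scanner is at the right.

```bash
python3 -m crank '[[1,0.2,0.6,0.1,0],[1,0.2,0.6,0.1,0],[1,0.2,0.6,0.1,0]]' | head -2
python3 - <<'E'
from h import *
import pickle
s=get_state();print(s['position'],s['tool_rot']);c2=cal('wrist');im2=snap('wrist','w2')
pickle.dump(c2,open('c2.pkl','wb'))
cv2.imwrite('pics/w2c.png',cv2.resize(im2[20:240,190:480,::-1],None,fx=2.7,fy=2.7,interpolation=cv2.INTER_CUBIC))
c=pickle.load(open('c1.pkl','rb'));im=cv2.imread('pics/w1.png');h=cv2.cvtColor(im,cv2.COLOR_BGR2HSV)
g=cv2.inRange(h,(45,60,0),(90,255,255))
for r in range(165,262,5): 
    k=np.where(g[r,270:325]==0)[0]+270; print(r,(k.min(),k.max()) if len(k) else 0, h[r,297])
for p in ((297,166),(297,203),(297,258)): print(p,onz(c,p,.034))
E
```

```text
time: 2.82
position: [0.4979, 0.3169, 0.3191]
[0.49789472 0.31686812 0.31905771] [-2.39110574 -2.02891871  0.00347265]
165 (np.int64(270), np.int64(305)) [45 11 91]
170 (np.int64(286), np.int64(308)) [ 26   8 221]
175 (np.int64(286), np.int64(308)) [ 30   6 222]
180 (np.int64(286), np.int64(308)) [ 30   6 224]
185 (np.int64(286), np.int64(308)) [ 25   7 225]
190 (np.int64(286), np.int64(307)) [ 38   7 142]
195 (np.int64(286), np.int64(307)) [ 26  12 151]
200 0 [ 67 163 105]
205 (np.int64(283), np.int64(309)) [120  15  69]
210 (np.int64(284), np.int64(309)) [150  26  20]
215 (np.int64(283), np.int64(309)) [140  10  77]
220 (np.int64(283), np.int64(309)) [135  13  76]
225 (np.int64(283), np.int64(309)) [130  10  77]
230 (np.int64(283), np.int64(308)) [150   9  27]
235 (np.int64(283), np.int64(309)) [135   7  75]
240 (np.int64(283), np.int64(309)) [150   7  71]
245 (np.int64(284), np.int64(308)) [120   4  71]
250 (np.int64(284), np.int64(309)) [126  34  37]
255 (np.int64(270), np.int64(309)) [165  13  76]
260 (np.int64(270), np.int64(324)) [173  44  52]
(297, 166) [0.44025379 0.21292602 0.034     ]
(297, 203) [0.4320544 0.1673019 0.034    ]
(297, 258) [0.41898848 0.09459875 0.034     ]
```

View pics/w2c.png

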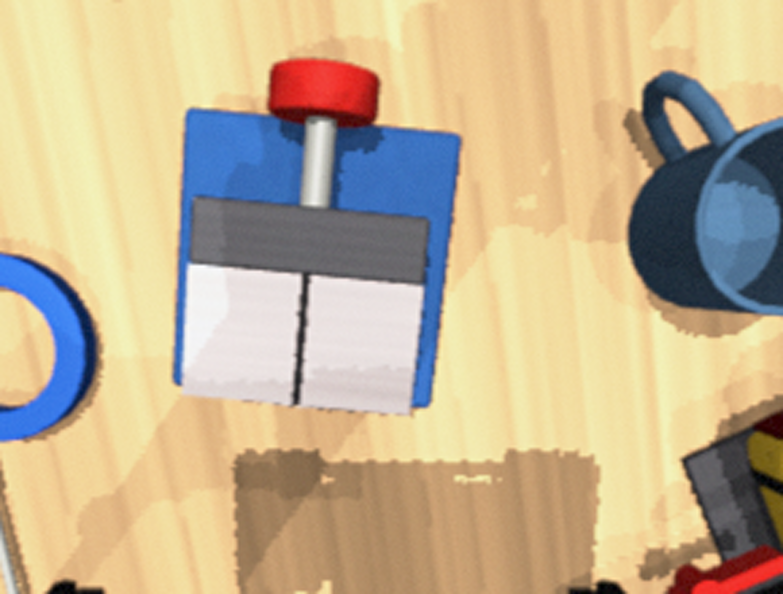

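The crop shows the block's front top corners at (182,394) and (413,414), with the black line from (307,273) to (296,404).

Run:
```python
from h import *
import pickle
c2=pickle.load(open('c2.pkl','rb'));c=pickle.load(open('c1.pkl','rb'))
q=lambda x,y:onz(c2,(x/2.7+190-.3,y/2.7+20-.3),.105)[:2]
A,B,L0,L1=q(182,394),q(413,414),q(296,404),q(307,273)
an=lambda v:np.degrees(np.arctan2(v[1],v[0]))
print('block width',np.linalg.norm(B-A),'face normal',an(B-A)+90,'line ang',an(L1-L0),'front',(A+B)/2,L0,'len',np.linalg.norm(L1-L0))
C,D=q(190,198),q(430,218);print('jaw ang',an(D-C)+90)
G=[onz(c,(296.2,r),.037)[:2] for r in(205,250)];print('gauge',G,an(G[0]-G[1]))
t=onz(c,(297,166),.030);b=onz(c,(297,203),.035);print(t,b)
```

```text
block width 0.09127939978471067 face normal 75.72018989463841 line ang 75.25533098421003 front [0.48588791 0.33819419] [0.48521741 0.33831204] len 0.050233796695736695
jaw ang 76.07914485846611
gauge [array([0.43089418, 0.1656368 ]), array([0.42029782, 0.10687207])] 79.77835986397889
[0.43996782 0.21244929 0.03      ] [0.43214587 0.16753224 0.035     ]
```

```bash
python3 -m crank '[[1,-0.3575,-0.92,-0.8,-0.002],[1,-0.3575,-0.92,-0.8,-0.002],[1,-0.3575,-0.92,-0.8,-0.002],[1,-0.3575,-0.92,-0.8,-0.002],[1,-0.3575,-0.92,-0.8,-0.002]]' | head -2
python3 -m crank '[[1,0,0,-0.3,0],[1,0,0,-0.5,0],[1,0,0,-0.665,0],[1,0,0,-0.665,0]]' 40| sed -n '2p;4p'
python3 -m crank '[[0.3,0,0,0,0],[0.2,0,0,0,0],[0.2,0,0,0,0],[0.2,0,0,0,0]]' 40 | tail -5
python3 -m crank '[[0.2,0,0,0.1,0],[0.2,0,0,0.3,0],[0.2,0,0,0.3,0]]' 40 | tail -5
```

```text
time: 3.5
position: [0.4222, 0.1224, 0.1579]
position: [0.4246, 0.1291, 0.0272]
ft_force: [0.6, 0.3, 0.1]
position: [0.4262, 0.1308, 0.0288]
tool_rot: [2.411, 2.013, 0.001]
ft_force: [-1.4, 0.8, -0.3]
grip_width: 0.633
grip_force: 0.0
position: [0.4282, 0.1314, 0.0909]
tool_rot: [2.408, 2.011, 0.007]
ft_force: [0.3, -0.4, -0.2]
grip_width: 0.289
grip_force: 0.0
```

```bash
python3 -m crank '[[1,0,0,0.1,0],[1,0,0,0.1,0],[1,0,0,0.1,0],[1,0,0,0.1,0],[1,0,0,0.1,0]]' 40| tail -2
python3 -m crank '[[1,0,0,0.1,0],[1,0,0,0.1,0],[1,0,0,0.1,0]]' 40| tail -2
python3 - <<'E'
from h import *
c=cal('wrist');im=get_image('wrist');cv2.imwrite('pics/w3.png',im[150:400,180:460,::-1]);s=get_state();print(s['position'])
E
```

```text
grip_width: 0.771
grip_force: 0.0
grip_width: 0.994
grip_force: 0.0
[0.42540105 0.1306719  0.1275958 ]
```

View pics/w3.png

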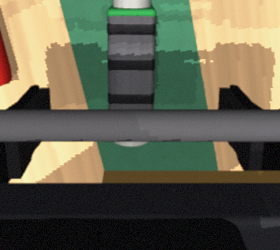

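The view shows the gauge still lying along the tool axis, with the green band at (311,163) in full-image pixels and the handle running down to the bar.

```bash
python3 - <<'E'
from h import *
c=cal('wrist')
for p in((311,163),(311,247),(311,292)):print(onz(c,p,.035))
E
python3 -m crank '[[1,0,0,-0.3,0],[1,0,0,-0.5,0],[1,0,0,-0.5,0]]' 40| sed -n '2p;4p'
python3 -m crank '[[0.3,0,0,0,0],[0.2,0,0,0,0],[0.2,0,0,0,0],[0.2,0,0,0,0],[0.2,0,0,0,0]]' 40 | tail -2
python3 -m crank '[[0.2,0,0,0,0],[0.2,0,0,0,0],[0.2,0,0,0,0],[0.2,0,0,0,0],[0.2,0,0,0,0]]' 40 | tail -5
```

```text
[0.4311539  0.17025465 0.035     ]
[0.41990243 0.10882217 0.035     ]
[0.41324983 0.07249932 0.035     ]
position: [0.4234, 0.1312, 0.026]
ft_force: [-0.4, 0.5, 1.2]
grip_width: 0.518
grip_force: 0.0
position: [0.4252, 0.1309, 0.0282]
tool_rot: [-2.411, -2.014, 0.002]
ft_force: [-4.8, -0.6, 5.1]
grip_width: 0.381
grip_force: 40.0
```

```bash
python3 -m crank '[[0.2,0,0,0.1,0],[0.2,0,0,0.275,0],[0.2,0.1,0.35,0.275,-0.012],[0.2,0.1675,0.52,0.275,-0.012],[0.2,0.1675,0.52,0.275,-0.012]]' 40 | tail -2
python3 -m crank '[[0.2,0,0,0,0],[0.2,0,0,0,0]]' 40 | tail -5
python3 - <<'E'
from h import *
import pickle
s=get_state();print(s['position']);c=cal('wrist');im=get_image('wrist');pickle.dump(c,open('c4.pkl','wb'))
cv2.imwrite('pics/w4.png',im[:,:,::-1])
cv2.imwrite('pics/w4c.png',cv2.resize(im[60:270,230:400,::-1],None,fx=2.8,fy=2.8,interpolation=cv2.INTER_CUBIC))
E
```

```text
grip_width: 0.388
grip_force: 40.0
position: [0.4593, 0.2332, 0.0828]
tool_rot: [2.486, 1.919, -0.002]
ft_force: [0.5, -0.9, -2.4]
grip_width: 0.39
grip_force: 40.0
[0.45931529 0.23323637 0.08277214]
```

View pics/w4c.png

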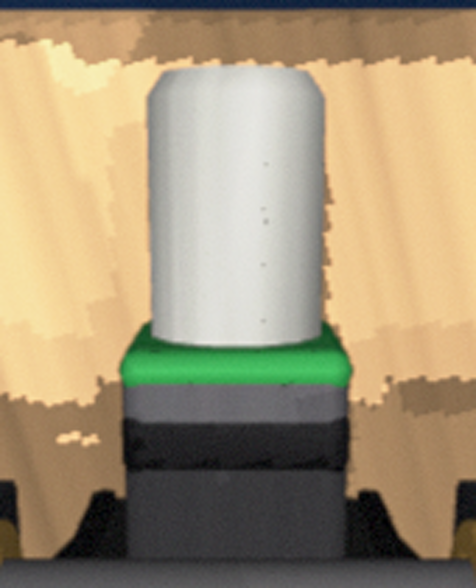

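The crop shows the go plug held straight, its axis at image column 314.6 (the camera's centre) and parallel to the tool's x axis. Now the black line against this axis.

Run:
```python
from h import *
import pickle
c=pickle.load(open('c4.pkl','rb'));im=cv2.imread('pics/w4.png');g=cv2.cvtColor(im,cv2.COLOR_BGR2GRAY).astype(int)
s=get_state();x,y,_=s['position'];a=2*np.arctan2(s['tool_rot'][1],s['tool_rot'][0]);print(np.degrees(a))
T=np.array([x,y]);u=np.array([np.cos(a),np.sin(a)]);n=np.array([-u[1],u[0]])
for r in range(0,70,6):
    row=g[r,290:345];k=290+row.argmin();P=onz(c,(k,r),.105)[:2]-T
    print(r,k,row.min(),int(np.median(row)),im[r,250:380:40].tolist(),'along',(P@u).round(4),'side',(P@n).round(4))
B=np.array([.4855,.338])-T;print('bore along',B@u,'side',B@n)
```

```text
75.30595826513633
0 343 74 172 [[88, 88, 92], [146, 152, 157], [151, 157, 163], [72, 70, 77]] along 0.106 side -0.0098
6 334 88 91 [[85, 87, 93], [88, 90, 91], [87, 89, 92], [75, 75, 80]] along 0.1043 side -0.0069
12 322 88 92 [[126, 131, 137], [89, 90, 93], [88, 91, 92], [88, 88, 95]] along 0.1026 side -0.0031
18 344 90 123 [[100, 103, 107], [134, 135, 146], [111, 111, 117], [87, 88, 93]] along 0.1008 side -0.0102
24 338 86 119 [[99, 101, 105], [140, 139, 149], [112, 114, 119], [86, 88, 91]] along 0.0991 side -0.0083
30 340 89 134 [[84, 86, 90], [134, 137, 144], [127, 129, 137], [70, 73, 77]] along 0.0973 side -0.009
36 344 81 92 [[82, 81, 87], [89, 91, 95], [90, 93, 96], [77, 78, 85]] along 0.0955 side -0.0103
42 309 53 56 [[125, 75, 39], [104, 63, 37], [100, 60, 32], [104, 63, 35]] along 0.0937 side 0.0012
48 301 38 47 [[92, 53, 31], [85, 50, 28], [86, 51, 30], [84, 50, 25]] along 0.0919 side 0.0038
54 332 27 35 [[71, 42, 27], [62, 37, 20], [63, 41, 21], [67, 40, 28]] along 0.09 side -0.0065
60 327 28 34 [[68, 43, 21], [63, 40, 20], [66, 45, 26], [61, 36, 17]] along 0.0882 side -0.0048
66 308 108 116 [[106, 148, 182], [89, 126, 157], [79, 108, 138], [78, 107, 135]] along 0.0863 side 0.0015
bore along 0.10793842011743343 side 0.0013528523441483093
```

Run:
```python
import cv2
im=cv2.imread('pics/w4.png')
cv2.imwrite('pics/w4t.png',cv2.resize(im[0:70,225:405],None,fx=4.4,fy=4.4,interpolation=cv2.INTER_CUBIC))
```

```text
(no output)
```

View pics/w4t.png

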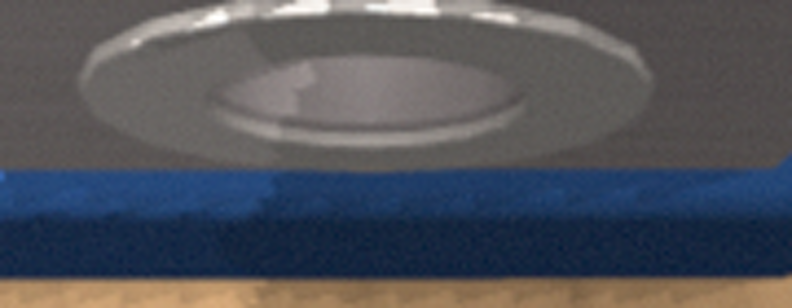

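The bush ellipse spans 80-653 in the crop, with its centre at about (308.5,19) full-image, slightly left of the plug axis.

Run:
```python
from h import *
import pickle
c=pickle.load(open('c4.pkl','rb'));s=get_state();a=2*np.arctan2(s['tool_rot'][1],s['tool_rot'][0])
T=s['position'];u=np.array([np.cos(a),np.sin(a),0]);n=np.array([-u[1],u[0],0])
for p,z in(((308.5,18.6),.075),((225+369.5/4.4,22),.075)):
    P=onz(c,p,z);print(P,(P-T)@u,(P-T)@n)
# ray with the face plane at along .108 -> height
o,d=ray(c,(308.5,18.6));k=(.108-(o-T)@u)/(d@u);print('height on face',(o+k*d)[2])
# plug axis side offset, plug tip and base centre at axis height .0758
for q in((236/2.8+230,100/2.8+60),(237/2.8+230,330/2.8+60)):
    P=onz(c,q,.0758+.014);print('plug',(P-T)@u,(P-T)@n)
```

```text
[0.48530587 0.33873736 0.075     ] 0.10860242356222852 0.0017276718156528828
[0.48517271 0.33748372 0.075     ] 0.10735600919519539 0.0015384849342122708
height on face 0.07727426728906148
plug 0.07786860920990797 -0.000618747759263241
plug 0.04594303025063429 -0.0007854731110485005
```

```bash
python3 -m crank '[[0.2,0.006,0.06,0,0.0006],[0.2,0.0195,0.119,0,0.0006],[0.2,0.0195,0.119,0,0.0006],[0.2,0.0195,0.119,0,0.0006]]' 50 | sed -n '2,4p'
python3 -m crank '[[0.2,0.005,0.02,0,0],[0.2,0.01,0.04,0,0],[0.2,0.0127,0.0484,0,0],[0.2,0.0127,0.0484,0,0]]' 50 | sed -n '2,4p'
```

```text
position: [0.463, 0.2588, 0.0832]
tool_rot: [-2.481, -1.927, 0.001]
ft_force: [-0.3, -0.5, -3.6]
position: [0.4658, 0.2685, 0.0833]
tool_rot: [-2.482, -1.926, -0.0]
ft_force: [-0.1, -0.1, -2.3]
```

No force 8 mm past the face, so the plug has entered. Driving on.

```bash
python3 -m crank '[[0.2,0.013,0.048,0,0],[0.2,0.026,0.1,0,0],[0.2,0.0345,0.132,0,0],[0.2,0.0345,0.132,0,0]]' 50 | sed -n '2,4p'
python3 -m crank '[[0.2,0.005,0.019,0,0],[0.2,0.01,0.038,0,0],[0.2,0.01,0.038,0,0],[0.2,0.01,0.038,0,0]]' 50 | sed -n '2,4p'
```

```text
position: [0.4727, 0.2958, 0.0833]
tool_rot: [-2.48, -1.927, -0.001]
ft_force: [0.4, 0.7, -2.5]
position: [0.4733, 0.2969, 0.0823]
tool_rot: [2.48, 1.92, -0.016]
ft_force: [-5.8, -12.3, 5.0]
```

```bash
python3 -m crank '[[0.2,0.005,0.019,0,0],[0.2,0.005,0.019,0,0],[0.2,0.005,0.019,0,0]]' 60 | sed -n '2,6p'
python3 - <<'E'
from h import *
im=snap('wrist','w5');cv2.imwrite('pics/w5c.png',cv2.resize(im[0:270,200:430,::-1],None,fx=2.2,fy=2.2,interpolation=cv2.INTER_CUBIC))
E
```

```text
position: [0.4734, 0.2972, 0.0822]
tool_rot: [2.478, 1.916, -0.027]
ft_force: [-9.2, -21.2, 12.8]
grip_width: 0.387
grip_force: 60.0
```

View pics/w5c.png

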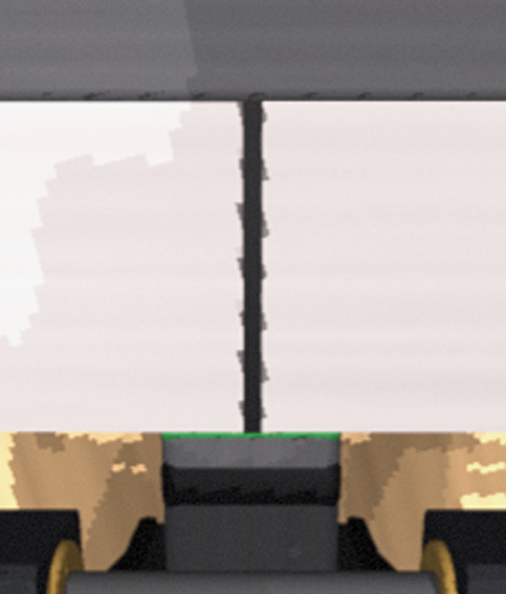

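The picture shows the green band flush against the block face under the black line, so the go end is home. Retracting and turning round.

```bash
python3 -m crank '[[0.2,-0.005,-0.019,0,0],[0.2,-0.03,-0.11,0,0],[0.2,-0.06,-0.23,0,0],[0.2,-0.106,-0.411,0,0],[0.2,-0.106,-0.411,0,0]]' 60 | sed -n '2,4p'
python3 -m crank '[[0.2,0,0,0,0.029],[0.2,0,0,0,0.058],[0.2,0,0,0,0.087],[0.2,0,0,0,0.116],[0.2,0,0,0,0.14]]' 60 | sed -n '2,4p'
python3 -c "
from bench import *
print(get_state()['joint_positions'])"
```

```text
position: [0.4543, 0.2202, 0.0827]
tool_rot: [2.484, 1.919, -0.004]
ft_force: [0.7, 0.3, -3.1]
position: [0.4547, 0.2249, 0.0836]
tool_rot: [1.417, 2.803, 0.002]
ft_force: [0.8, -0.0, -3.4]
[ 0.53799105  0.40541023 -1.20582587  1.95060396  0.43084768  1.07858479
 -0.21756092]
```

```bash
python3 -m crank '[[0.2,0,0,0,0.029],[0.2,0,0,0,0.058],[0.2,0,0,0,0.087],[0.2,0,0,0,0.116],[0.2,0,0,0,0.14]]' 60 | sed -n '2,4p'
python3 -m crank '[[0.2,0,0,0,0.029],[0.2,0,0,0,0.058],[0.2,0,0,0,0.087],[0.2,0,0,0,0.116],[0.2,0,0,0,0.14]]' 60 | sed -n '2,3p'
python3 -m crank '[[0.2,0,0,0,0.029],[0.2,0,0,0,0.058],[0.2,0,0,0,0.08],[0.2,0,0,0,0.08],[0.2,0,0,0,0.08]]' 60 | sed -n '2,4p'
python3 - <<'E'
from h import *
s=get_state();print(s['joint_positions'],s['position'],np.degrees(2*np.arctan2(s['tool_rot'][1],s['tool_rot'][0])))
E
```

```text
position: [0.4548, 0.2248, 0.0835]
tool_rot: [0.089, 3.14, 0.002]
ft_force: [-0.5, 0.0, -2.5]
position: [0.4548, 0.2248, 0.0836]
tool_rot: [-1.256, 2.879, 0.001]
position: [0.4546, 0.2243, 0.0834]
tool_rot: [-1.923, 2.484, 0.001]
ft_force: [-0.3, -0.3, -2.6]
[ 0.63205293  0.5412738  -1.36933147  1.94942546  0.58713833  1.1450265
  1.91592618] [0.45457188 0.22433753 0.08338742] 255.5113877272908
```

```bash
python3 -m crank '[[0.2,0.02,0.08,0,0],[0.2,0.04,0.16,0,0],[0.2,0.055,0.213,0,0],[0.2,0.055,0.213,0,0]]' 60 | sed -n '2,4p'
python3 -m crank '[[0.2,0.005,0.0195,0,0],[0.2,0.0075,0.029,0,0],[0.2,0.01,0.039,0,0],[0.2,0.01,0.039,0,0]]' 60 | sed -n '2,4p'
```

```text
position: [0.4653, 0.2675, 0.0834]
tool_rot: [-1.927, 2.481, 0.001]
ft_force: [-0.2, 0.1, -2.6]
position: [0.4675, 0.2743, 0.0833]
tool_rot: [1.926, -2.482, -0.0]
ft_force: [-0.1, 0.2, -2.2]
```

```bash
python3 -m crank '[[0.2,0.0025,0.01,0,0],[0.2,0.005,0.0195,0,0],[0.2,0.005,0.0195,0,0]]' 60 | sed -n '2,4p'
python3 -m crank '[[0.2,0.0025,0.01,0,0],[0.2,0.005,0.0195,0,0],[0.2,0.005,0.0195,0,0]]' 60 | sed -n '2,4p'
```

```text
position: [0.4678, 0.2752, 0.0827]
tool_rot: [1.921, -2.478, 0.005]
ft_force: [-3.0, -8.0, 2.0]
position: [0.4681, 0.2754, 0.082]
tool_rot: [1.915, -2.474, 0.012]
ft_force: [-6.5, -16.4, 7.0]
```

```bash
python3 -m crank '[[0.2,0.004,0.015,0,0],[0.2,0.004,0.015,0,0],[0.2,0.004,0.015,0,0],[0.2,0.004,0.015,0,0],[0.2,0.004,0.015,0,0]]' 60 | sed -n '2,4p'
python3 -m crank '[[0.2,-0.01,-0.04,0,0],[0.2,-0.02,-0.08,0,0],[0.2,-0.04,-0.16,0,0],[0.2,-0.05,-0.2,0,0],[0.2,-0.05,-0.2,0,0]]' 60 | sed -n '2,4p'
python3 - <<'E'
from h import *
s=get_state();print(s['position'],s['joint_positions'])
E
```

```text
position: [0.4682, 0.2757, 0.0815]
tool_rot: [1.91, -2.471, 0.017]
ft_force: [-8.6, -21.8, 10.8]
position: [0.4605, 0.2448, 0.0834]
tool_rot: [-1.925, 2.482, -0.0]
ft_force: [-0.4, 0.3, -2.6]
[0.46052239 0.24480678 0.08342383] [ 0.54864123  0.54170668 -1.31577518  1.91615209  0.58002878  1.1452059
  1.89931152]
```

```bash
python3 -m crank '[[0.2,-0.08,-0.3,0,0],[0.2,-0.1525,-0.6,0,0],[0.2,-0.1525,-0.65,0,0],[0.2,-0.1525,-0.65,0,0]]' 60 | sed -n '2,2p'
python3 -m crank '[[0.2,0,0,-0.12,0],[0.2,0,0,-0.22,0],[0.2,0,0,-0.26,0],[0.2,0,0,-0.272,0],[0.2,0,0,-0.272,0]]' 60 | sed -n '2,4p'
```

```text
position: [0.4306, 0.1148, 0.0838]
position: [0.4302, 0.1162, 0.0294]
tool_rot: [-1.927, 2.48, 0.001]
ft_force: [1.1, 0.7, -2.1]
```

```bash
python3 -m crank '[[0.2,0,0,-0.006,0],[0.2,0,0,-0.006,0]]' 30 | sed -n '2,4p'
python3 -m crank '[[0.5,0,0,0,0],[0.7,0,0,0,0],[0.7,0,0,0,0],[0.7,0,0,0,0],[0.7,0,0,0,0]]' 10 | tail -2
python3 -m crank '[[0.7,0,0,0.15,0],[0.7,0,0,0.4,0],[0.8,0,0,0.7,0],[1,0.3,0.1,0.9,-0.03],[1,0.3,0.1,0.9,-0.06]]' 10 | sed -n '2,5p'
python3 - <<'E'
from h import *
s=get_state();print(s['position'],s['joint_positions'],s['time'])
snap('top','top1');c=cal('wrist');im=snap('wrist','w6')
import pickle;pickle.dump(c,open('c6.pkl','wb'))
im=cv2.imread('pics/top1.png')[100:300,130:470]
cv2.imwrite('pics/crop1.png',cv2.resize(im,None,fx=2.35,fy=2.35,interpolation=cv2.INTER_CUBIC))
E
```

```text
position: [0.4304, 0.1153, 0.0282]
tool_rot: [-1.925, 2.481, -0.001]
ft_force: [0.1, 1.5, -0.4]
grip_width: 0.694
grip_force: 0.0
position: [0.4903, 0.1338, 0.2121]
tool_rot: [-1.542, 2.735, -0.028]
ft_force: [-0.2, 0.3, 0.6]
grip_width: 0.937
[0.4902781  0.13377419 0.21212817] [ 0.86821663  0.18976291 -1.29617453  1.81008255  0.20917608  1.28224182
  2.11496623] 19.65
```

View pics/w6.png

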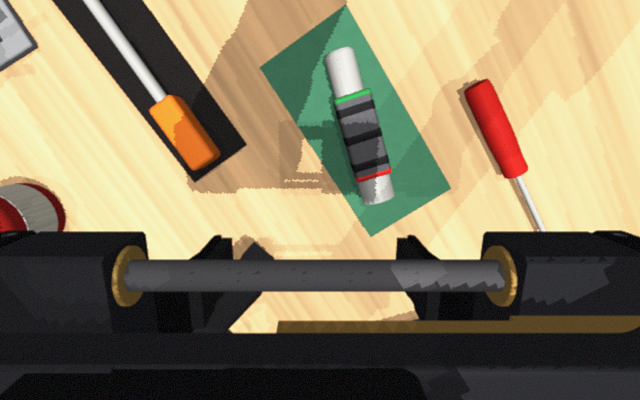

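The wrist view shows the gauge lying flat on its mat, green band at (352,98) and red band at (373,176). Next is a close look at the scanner.

```bash
python3 -m crank '[[1,0.1,0.1,0.35,-0.03],[1,0.4,0.2,0.35,-0.06],[1,0.7,0.3,0.35,-0.09],[1,1,0.43,0.35,-0.117],[1,1,0.43,0.35,-0.117]]' 10 | sed -n '2,2p'
python3 -m crank '[[1,0,0,0,0],[1,0,0,0,0]]' 10 | sed -n '2,3p'
python3 - <<'E'
from h import *
import pickle
s=get_state();print(s['position'],s['joint_positions'],s['time'])
c=cal('wrist');im=snap('wrist','w7');pickle.dump(c,open('c7.pkl','wb'))
E
```

```text
position: [0.689, 0.2232, 0.2724]
position: [0.6873, 0.2204, 0.2765]
tool_rot: [0.47, -3.102, -0.003]
[0.68728865 0.22038466 0.27653599] [ 0.21356584  0.63536634 -0.95369693  1.1549379   0.50170406  1.58413106
  1.24283642] 20.625
```

View pics/w7.png

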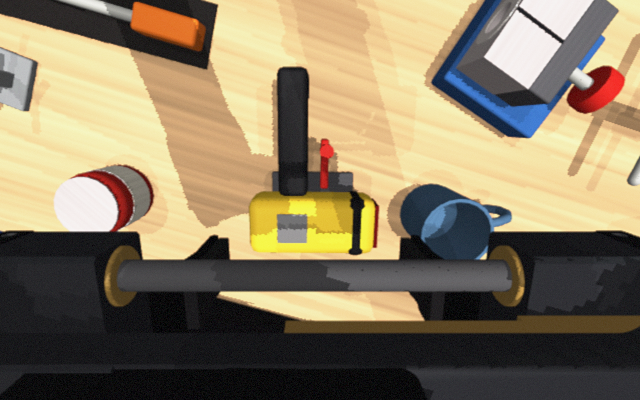

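The view shows the scanner aligned with the tool: grip at columns 278-308 with its end at row 67, and the red trigger pad at (326,150). The mug is at the right and the tin at the left.

Run:
```python
from h import *
import pickle
c=pickle.load(open('c7.pkl','rb'));im=cv2.imread('pics/w7.png');h=cv2.cvtColor(im,cv2.COLOR_BGR2HSV)
a=np.radians(197.2);u=np.array([np.cos(a),np.sin(a)]);xs=-u;ys=np.array([-xs[1],xs[0]])
d=h[:,:,2]<60
for r in(80,100,120,140,160): k=np.where(d[r,260:318])[0]+260;print(r,k.min(),k.max())
L=[onz(c,(278,r),.085)[:2] for r in(80,165)];Rr=[onz(c,(308,r),.085)[:2] for r in(80,165)]
print('ang',[np.degrees(np.arctan2(*(p[1]-p[0])[::-1])) for p in(L,Rr)],'w',np.linalg.norm(L[0]-Rr[0]))
gc=(np.mean(L,0)+np.mean(Rr,0))/2
E_=onz(c,(293,67),.075)[:2];H=onz(c,(310,193),.09)[:2]
print('grip ctr',gc,'end',E_,'headfront',H,'len',(H-E_)@xs)
red=cv2.inRange(h,(0,120,80),(8,255,255))[130:195,312:345];p=np.argwhere(red)[:,::-1]+[312,130]
print('red cols/rows',p.min(0),p.max(0))
o=gc+ (-( (gc-E_)@xs)-0)*xs+.105*xs  # on the grip axis (y=-20) at x=0
O=o+.02*ys;print('origin',O)
for q in((326,150),(326,142),(326,160),(333,150)):
    P=onz(c,q,.075)[:2]-O;print(q,'scanner xy',P@xs,P@ys)
```

```text
80 278 307
100 278 306
120 278 306
140 278 307
160 279 307
ang [np.float64(15.763012215948525), np.float64(16.995055443078922)] w 0.028081905915352992
grip ctr [0.63208352 0.18362443] end [0.58174629 0.16822139] headfront [0.6913786  0.21904362] len 0.11975792347155347
red cols/rows [319 139] [333 188]
origin [0.6761869  0.21821301]
(326, 150) scanner xy -0.026553358873063152 0.012443948590766099
(326, 142) scanner xy -0.03451789448022596 0.012369621257262473
(326, 160) scanner xy -0.016469648005680758 0.012538052676372785
(333, 150) scanner xy -0.026557332241982843 0.019530090438142574
```

```bash
python3 -m crank '[[1,-0.171,-0.11,-0.2,-0.002],[1,-0.171,-0.11,-0.4,-0.002],[1,-0.171,-0.11,-0.6,-0.002],[1,-0.171,-0.11,-0.7,-0.002],[1,-0.171,-0.11,-0.7,-0.002]]' 20 | sed -n '2,4p'
```

```text
position: [0.6533, 0.1979, 0.1363]
tool_rot: [0.448, -3.105, -0.002]
ft_force: [-0.6, 1.0, 1.0]
```

Run:
```python
from h import *
print(get_state()['position'],get_state()['joint_positions'])
im=get_image('wrist');cv2.imwrite('pics/w8.png',im[50:350,100:560,::-1])
```

```text
[0.65334903 0.19785292 0.1362606 ] [ 0.31292868  0.63979091 -0.93951213  1.45826958  0.51917837  1.31049958
  1.19060393]
```

View pics/w8.png

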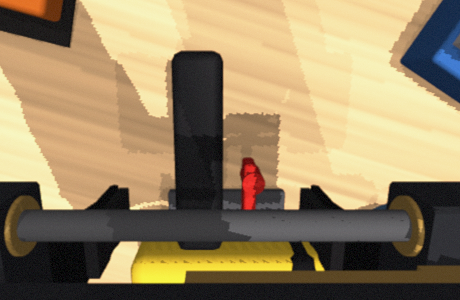

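The grip (172-222) and trigger (240-265) sit between the fingers (120-310), so I can go down.

```bash
python3 -m crank '[[1,0,0.01,-0.15,0],[1,0,0.01,-0.33,0],[1,0,0.01,-0.33,0]]' 20 | sed -n '2,4p'
python3 -m crank '[[0.4,0,0,0,0],[0.4,0,0,0,0],[0.4,0,0,0,0],[0.4,0,0,0,0],[0.4,0,0,0,0]]' 20 | sed -n '2,6p'
python3 -m crank '[[0.4,0,0,0,0],[0.4,0,0,0,0],[0.4,0,0,0,0],[0.4,0,0,0,0],[0.4,0,0,0,0]]' 25 | sed -n '2,6p'
python3 - <<'E'
from h import *
im=get_image('wrist');cv2.imwrite('pics/w9.png',im[50:350,100:560,::-1])
E
```

```text
position: [0.6533, 0.2003, 0.0702]
tool_rot: [0.448, -3.105, -0.002]
ft_force: [1.2, 0.4, 0.1]
position: [0.6555, 0.1969, 0.0714]
tool_rot: [0.446, -3.108, 0.007]
ft_force: [-2.0, -4.4, 5.1]
grip_width: 0.525
grip_force: 20.1
position: [0.6555, 0.1968, 0.0714]
tool_rot: [0.446, -3.108, 0.006]
ft_force: [0.7, -6.8, 3.8]
grip_width: 0.524
grip_force: 25.0
```

View pics/w9.png

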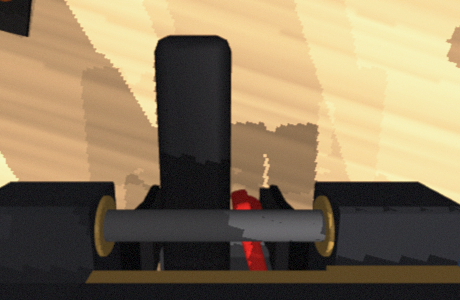

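The picture shows the trigger pulled in against the grip, and the opening of 45.6 mm means fully squeezed. Letting go, then on to a look at the rack and stand.

```bash
python3 -m crank '[[1,0,0,0,0],[1,0,0,0,0],[1,0,0,0,0],[1,0,0,0,0],[1,0,0,0,0]]' 20 | tail -2
python3 -m crank '[[1,0,0,0,0],[1,0,0,0.1,0],[1,0,0,0.4,0],[1,0,0,0.7,0],[1,0,0,1,0]]' 20 | tail -2
python3 -m crank '[[1,0,-0.2,0.3,-0.029],[1,0,-0.4,0.4,-0.058],[1,0,-0.7,0.4,-0.087],[1,0,-1,0.4,-0.116],[1,0,-1,0.4,-0.12]]' 20 | sed -n '2,2p'
python3 -m crank '[[1,-0.1,-0.3,0,-0.029],[1,-0.2,-0.5,0,-0.058],[1,-0.3,-0.8,0,-0.087],[1,-0.4,-1,0,-0.116],[1,-0.4,-1,0,-0.12]]' 20 | sed -n '2,2p'
python3 -m crank '[[1,-0.1,-0.3,0.1,-0.029],[1,-0.2,-0.5,0.1,-0.056],[1,-0.2,-0.8,0.1,-0.056],[1,-0.2,-0.9,0.1,-0.056],[1,-0.2,-0.9,0.1,-0.056]]' 20 | sed -n '2,3p'
python3 -m crank '[[1,0,0,0,0],[1,0,0,0,0]]' 20 | sed -n '1,3p'
python3 - <<'E'
from h import *
import pickle
s=get_state();print(s['position'],s['joint_positions'],np.degrees(2*np.arctan2(s['tool_rot'][1],s['tool_rot'][0])))
c=cal('wrist');im=snap('wrist','w10');pickle.dump(c,open('c10.pkl','wb'));snap('top','top2');snap('side','side2')
E
```

```text
grip_width: 0.97
grip_force: 0.0
grip_width: 0.999
grip_force: 0.0
position: [0.6545, -0.0071, 0.3522]
position: [0.5725, -0.2033, 0.3521]
position: [0.5348, -0.3786, 0.3708]
tool_rot: [-2.223, -2.22, -0.007]
time: 26.4
position: [0.5352, -0.3765, 0.3717]
tool_rot: [2.219, 2.223, 0.006]
[ 0.535151   -0.37652572  0.37168091] [ 0.96595479  0.35308436 -0.55009572  1.19670586  0.17883903  1.63733002
  0.4579574 ] 90.1003354986008
```

View pics/w10.png

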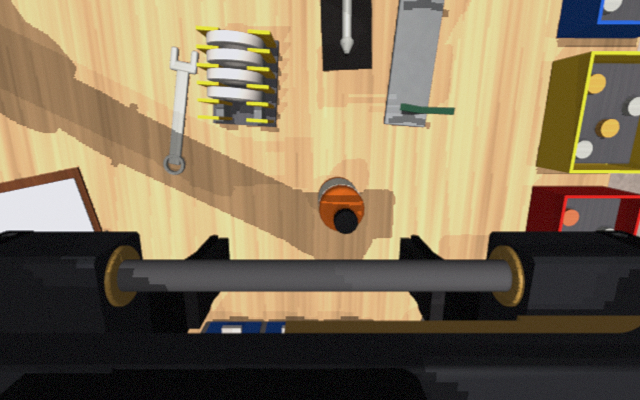

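The view shows the rack with four rings (rows 40, 57, 73 and 90) between yellow dividers at columns 200-272, and the last slot at -y empty. The stand is at columns 385-445, with one vee at (427,108).

Run:
```python
from h import *
import pickle
c=pickle.load(open('c10.pkl','rb'));im=cv2.imread('pics/w10.png');h=cv2.cvtColor(im,cv2.COLOR_BGR2HSV)
ye=cv2.inRange(h,(24,130,120),(34,255,255));ye[:,:185]=0;ye[:,290:]=0;ye[135:]=0
n,l,st,ce=cv2.connectedComponentsWithStats(ye)
for i in range(1,n):
    if st[i][4]>6: 
        x,y,w,hh,A=st[i];print('y',x,y,x+w,y+hh,A,ce[i].round(1),onz(c,ce[i],.085)[:2].round(4), onz(c,(x,ce[i][1]),.085)[:2].round(4),onz(c,(x+w,ce[i][1]),.085)[:2].round(4))
wh=cv2.inRange(h,(0,0,150),(180,50,255));wh[:,:195]=0;wh[:,290:]=0;wh[135:]=0
n,l,st,ce=cv2.connectedComponentsWithStats(wh)
for i in range(1,n):
    if st[i][4]>40: x,y,w,hh,A=st[i];print('w',x,y,x+w,y+hh,A,ce[i].round(1),onz(c,(x+w/2,y),.105)[:2].round(4))
gr=cv2.inRange(h,(55,60,20),(90,255,255));gr[:,:380]=0;gr[:,470:]=0;gr[130:]=0
p=np.argwhere(gr)[:,::-1];print('vee',len(p),p.min(0),p.max(0),cv2.minAreaRect(p.astype(np.float32)))
for q in((p.min(0)[0],p[p[:,0].argmin()][1]),(p.max(0)[0],p[p[:,0].argmax()][1])):print(q,onz(c,q,.105))
# stand base edges (grey) per row, z=.010
g=cv2.inRange(h,(0,0,90),(180,45,200))
for r in range(10,125,15):
    k=np.where(g[r,375:450])[0]+375
    if len(k):print(r,k.min(),k.max(),onz(c,(k.min(),r),.01)[:2].round(4),onz(c,(k.max(),r),.01)[:2].round(4))
# stand end edge
print('stand end',onz(c,(402,125),.01))
```

```text
y 196 25 219 31 91 [205.5  27.9] [ 0.4111 -0.2032] [ 0.4    -0.2033] [ 0.4267 -0.2032]
y 247 29 271 35 107 [258.6  31.7] [ 0.4724 -0.207 ] [ 0.4589 -0.2071] [ 0.4868 -0.207 ]
y 196 44 219 50 87 [205.6  46.5] [ 0.4096 -0.223 ] [ 0.3984 -0.2231] [ 0.4254 -0.223 ]
y 247 48 270 54 98 [259.1  50.2] [ 0.4722 -0.227 ] [ 0.458 -0.227] [ 0.4851 -0.2269]
y 197 63 219 68 94 [207.  65.] [ 0.4098 -0.2433] [ 0.3979 -0.2433] [ 0.424  -0.2433]
y 246 66 270 72 105 [258.   68.4] [ 0.4702 -0.247 ] [ 0.4559 -0.247 ] [ 0.4845 -0.2469]
y 197 81 219 86 93 [207.4  82.9] [ 0.4088 -0.2633] [ 0.3962 -0.2634] [ 0.4227 -0.2633]
y 246 84 269 90 101 [257.1  86.1] [ 0.4683 -0.267 ] [ 0.455 -0.267] [ 0.4827 -0.2669]
y 197 98 219 104 89 [208.1 100.2] [ 0.408  -0.2833] [ 0.3946 -0.2833] [ 0.4213 -0.2832]
y 246 101 269 107 96 [257.5 103.6] [ 0.4681 -0.2871] [ 0.454  -0.2871] [ 0.4821 -0.2871]
y 198 115 219 120 73 [207.8 116.8] [ 0.4063 -0.3029] [ 0.3942 -0.3029] [ 0.42   -0.3028]
y 246 118 268 123 77 [256.7 120.1] [ 0.4663 -0.3066] [ 0.4531 -0.3066] [ 0.4802 -0.3066]
w 206 30 259 46 564 [231.5  36.7] [ 0.4465 -0.2101]

[... 202 characters left out ...]
0.2953]
vee 323 [400 104] [453 113] ((426.5431213378906, 109.4930191040039), (52.978702545166016, 7.462385177612305), 4.864514350891113)
(np.int64(400), np.int64(109)) [ 0.63752456 -0.29380235  0.105     ]
(np.int64(453), np.int64(108)) [ 0.69948506 -0.2925507   0.105     ]
10 398 442 [ 0.6502 -0.1621] [ 0.7096 -0.162 ]
25 397 439 [ 0.65   -0.1805] [ 0.7072 -0.1803]
40 395 437 [ 0.6484 -0.1992] [ 0.7062 -0.1991]
55 393 435 [ 0.6468 -0.2183] [ 0.7052 -0.2182]
70 391 432 [ 0.6451 -0.2378] [ 0.7027 -0.2377]
85 389 430 [ 0.6434 -0.2577] [ 0.7016 -0.2576]
100 387 428 [ 0.6417 -0.278 ] [ 0.7005 -0.2779]
115 385 426 [ 0.6399 -0.2987] [ 0.6993 -0.2986]
stand end [ 0.66547577 -0.31275498  0.01      ]
```

Run:
```python
from h import *
c=cal('top');cs=cal('side')
for f in('top0','top2'):
    im=cv2.imread(f'pics/{f}.png');h=cv2.cvtColor(im,cv2.COLOR_BGR2HSV)
    k=cv2.inRange(h,(8,150,100),(22,255,255));k[:, :270]=0;k[:,345:]=0;k[:165]=0;k[230:]=0
    p=np.argwhere(k)[:,::-1];print(f,'handle',len(p),p.min(0),p.max(0),p.mean(0),onz(c,p.mean(0),.031))
    sh=((h[:,:,2]>90)&(h[:,:,1]<70)).astype(np.uint8);m=np.zeros_like(sh);m[183:206,325:398]=1;p=np.argwhere(sh*m)[:,::-1]
    if len(p)>5:
        v=cv2.fitLine(p.astype(np.float32),cv2.DIST_HUBER,0,.01,.01).ravel();print('shaft',len(p),p.min(0),p.max(0))
        q=[(X,v[3]+(X-v[2])*v[1]/v[0]) for X in(330,392)];W=[onz(c,a,.018) for a in q];print(W,np.degrees(np.arctan2(*(W[1]-W[0])[1::-1])))
    g=cv2.inRange(h,(40,60,30),(90,255,255));m=np.zeros_like(g);m[130:185,350:445]=1;g*=m
    n,l,st,ce=cv2.connectedComponentsWithStats(g)
    for i in range(1,n):
        if st[i][4]>15:
            pp=np.argwhere(l==i)[:,::-1];print('vee',st[i],[onz(c,pp[j],.105)[:2].round(3) for j in(pp[:,1].argmin(),pp[:,1].argmax())],pp[pp[:,1].argmin()])
```

```text
top0 handle 243 [295 190] [319 199] [307.20576132 194.55555556] [0.57443408 0.01929969 0.031     ]
shaft 206 [325 191] [393 195]
[array([ 0.5773998 , -0.04334522,  0.018     ]), array([ 0.58117607, -0.21483956,  0.018     ])] -88.73856214193759
vee [368 138   5  24  68] [array([ 0.712, -0.147]), array([ 0.652, -0.141])] [371 138]
vee [425 143   6  24  69] [array([ 0.699, -0.297]), array([ 0.639, -0.292])] [429 143]
top2 handle 244 [295 190] [319 199] [307.17213115 194.53688525] [0.57448542 0.01939198 0.031     ]
shaft 191 [325 191] [392 196]
[array([ 0.57730722, -0.04334512,  0.018     ]), array([ 0.58115102, -0.21483906,  0.018     ])] -88.71600734547646
vee [368 139   5  23  66] [array([ 0.71 , -0.145]), array([ 0.652, -0.141])] [370 139]
vee [425 143   6  24  61] [array([ 0.699, -0.297]), array([ 0.639, -0.295])] [429 143]
```

Rack axis is centred at (.4397,-.255) at 86.4°, the stand at (.6755,-.2185) at 85.5°, and the pin has not moved. Fetching the pin.

```bash
python3 -m crank '[[1,0.03,0.3,0,0.003],[1,0.06,0.6,0,0.003],[1,0.1,1,0,0.003],[1,0.1,1,0,0.003]]' 20 | sed -n '2,2p'
python3 -m crank '[[1,0.05,0.3,-0.2,0],[1,0.1,0.6,-0.4,0],[1,0.1,0.885,-0.7,0],[1,0.1,0.885,-1,0],[1,0.1,0.885,-1,0]]' 20 | sed -n '2,2p'
python3 -m crank '[[1,0,0,-0.2,0],[1,0,0,-0.2,0],[1,0,0,-0.2,0]]' 20 | sed -n '2,3p'
python3 - <<'E'
from h import *
c=cal('wrist');im=get_image('wrist');h=cv2.cvtColor(im,cv2.COLOR_RGB2HSV)
k=cv2.inRange(h,(8,150,80),(22,255,255));k[:,:230]=0;k[:,400:]=0;k[300:]=0
for r in range(60,255,10):
    q=np.where(k[r])[0]
    if len(q)>10: print(r,q.min(),q.max(),onz(c,((q.min()+q.max())/2,r),.031)[:2].round(4))
E
```

```text
position: [0.5547, -0.1728, 0.3721]
position: [0.5722, -0.0013, 0.1678]
position: [0.575, -0.0027, 0.1324]
tool_rot: [2.203, 2.238, 0.006]
140 294 332 [0.5749 0.0526]
150 294 332 [0.575  0.0456]
160 294 332 [0.5751 0.0384]
170 294 332 [0.5752 0.0312]
180 295 332 [0.5757 0.0238]
190 295 332 [0.5758 0.0163]
200 295 332 [0.5759 0.0088]
210 295 332 [0.5761 0.0011]
220 296 332 [ 0.5766 -0.0067]
```

```bash
python3 -m crank '[[1,0.005,0.015,-0.2,0],[1,0.005,0.015,-0.4,0],[1,0.005,0.015,-0.532,0],[1,0.005,0.015,-0.532,0]]' 60 | sed -n '2,4p'
python3 -m crank '[[0.1,0,0,0,0],[0.1,0,0,0,0],[0.1,0,0,0,0],[0.1,0,0,0,0],[0.1,0,0,0,0]]' 60 | sed -n '5,6p'
python3 -m crank '[[0.1,0,0,0,0],[0.1,0,0,0,0],[0.1,0,0,0,0],[0.1,0,0,0,0],[0.1,0,0,0,0]]' 60 | sed -n '2,6p'
```

```text
position: [0.5747, 0.0003, 0.0243]
tool_rot: [-2.203, -2.238, -0.003]
ft_force: [-0.3, 1.0, 0.2]
grip_width: 0.521
grip_force: 0.0
position: [0.575, 0.0008, 0.0245]
tool_rot: [2.203, 2.24, 0.005]
ft_force: [-0.8, 0.1, 0.1]
grip_width: 0.318
grip_force: 60.0
```

```bash
python3 -m crank '[[0.1,0,0,0.1,0],[0.1,0,0,0.3,0],[0.1,0,0,0.6,0],[0.1,0,0,0.8,0],[0.1,0,0,0.8,0]]' 60 | sed -n '2,6p'
python3 -m crank '[[0.1,-0.15,0.1,0,0],[0.1,-0.35,0.2,0,-0.007],[0.1,-0.58,0.236,0,-0.0136],[0.1,-0.58,0.236,0,-0.0136],[0.1,-0.58,0.236,0,-0.0136]]' 60 | sed -n '2,4p'
python3 -m crank '[[0.1,0,0,-0.2,0],[0.1,0,0,-0.4,0],[0.1,0,0,-0.46,0],[0.1,0,0,-0.46,0],[0.1,0,0,-0.46,0]]' 60 | sed -n '2,4p'
python3 - <<'E'
from h import *
import pickle
s=get_state();T=s['position'];print(T)
top=snap('top','top3');sd=snap('side','side3');ct,cs=cal('top'),cal('side')
a=np.radians(-93.6);u=np.array([np.cos(a),np.sin(a),0]);P0=T+[0,0,-.0075]
for n,c in(('top',ct),('side',cs)): print(n,[proj(c,P0+u*d).round(1) for d in(-.05,.02,.06,.12,.2,.22)])
E
```

```text
position: [0.5775, 0.0014, 0.1897]
tool_rot: [2.198, 2.235, 0.013]
ft_force: [0.1, -0.2, -1.7]
grip_width: 0.314
grip_force: 60.0
position: [0.4591, 0.0477, 0.1846]
tool_rot: [2.296, 2.143, 0.005]
ft_force: [0.8, 0.1, -2.2]
position: [0.4605, 0.0482, 0.0939]
tool_rot: [2.295, 2.142, 0.008]
ft_force: [0.5, 0.1, -1.2]
[0.46050881 0.04818531 0.09389967]
top [array([275.5, 234.5]), array([302.7, 236.3]), array([318.3, 237.4]), array([341.8, 238.9]), array([373.1, 240.9]), array([380.9, 241.5])]
side [array([271.8, 177. ]), array([275.3, 195.9]), array([277.5, 207.6]), array([280.9, 226.2]), array([286. , 253.6]), array([287.3, 260.9])]
```

Run:
```python
from h import *
for f in('top','side'):
    A=cv2.imread(f'pics/{f}3.png').astype(int)
    S=A.max(2)-A.min(2) # saturation-ish: steel is grey
    if f=='top':
        for X in(330,345,360,370,374,378,381,384): print(X,S[226:254,X].tolist(),A[226:254,X,1].tolist())
    else:
        for Y in(212,225,240,250,255,259,263,267): print(Y,S[Y,268:302].tolist(),A[Y,268:302,1].tolist())
```

```text
330 [33, 34, 33, 35, 34, 30, 30, 30, 32, 26, 7, 4, 3, 3, 16, 36, 35, 32, 32, 31, 31, 32, 33, 34, 35, 37, 36, 35] [76, 76, 76, 78, 75, 68, 68, 70, 70, 67, 67, 83, 89, 79, 74, 80, 79, 73, 71, 71, 72, 73, 77, 78, 78, 81, 80, 78]
345 [46, 45, 44, 43, 41, 38, 35, 35, 36, 36, 28, 6, 5, 4, 5, 11, 35, 37, 33, 31, 31, 30, 32, 34, 34, 35, 36, 36] [114, 117, 114, 118, 121, 108, 83, 83, 84, 82, 75, 88, 121, 131, 118, 94, 78, 78, 76, 72, 71, 69, 72, 77, 78, 79, 82, 83]
360 [44, 43, 44, 43, 41, 39, 41, 45, 45, 46, 44, 27, 5, 4, 6, 5, 19, 43, 45, 47, 46, 48, 48, 46, 44, 41, 39, 40] [114, 115, 114, 115, 119, 121, 119, 113, 114, 114, 102, 77, 88, 121, 131, 113, 107, 119, 115, 110, 111, 108, 107, 111, 116, 119, 121, 121]
370 [43, 43, 45, 45, 42, 41, 38, 37, 37, 37, 38, 38, 23, 4, 4, 3, 6, 27, 46, 48, 47, 47, 48, 48, 46, 42, 39, 37] [115, 116, 114, 113, 116, 120, 124, 126, 127, 127, 113, 84, 86, 104, 126, 129, 104, 99, 114, 110, 111, 108, 107, 108, 112, 118, 121, 125]
374 [43, 43, 44, 45, 43, 40, 39, 36, 37, 37, 38, 31, 9, 4, 5, 6, 5, 6, 25, 43, 46, 48, 48, 47, 45, 41, 39, 37] [116, 117, 113, 113, 116,
[... 2611 characters left out ...]
81, 205, 196, 146, 86, 106, 192, 186, 184, 184, 204, 199, 194, 190, 186, 191]
263 [78, 84, 85, 81, 77, 76, 79, 83, 85, 87, 85, 86, 86, 87, 84, 83, 82, 77, 80, 82, 66, 64, 68, 66, 58, 90, 87, 88, 88, 77, 78, 83, 86, 87] [202, 192, 191, 196, 203, 204, 199, 194, 190, 178, 173, 173, 180, 182, 191, 195, 197, 201, 204, 200, 113, 118, 125, 125, 104, 189, 187, 185, 183, 198, 199, 195, 190, 189]
267 [75, 78, 84, 84, 82, 77, 76, 79, 83, 86, 86, 85, 86, 86, 88, 87, 84, 83, 78, 80, 76, 63, 63, 57, 53, 59, 89, 88, 89, 83, 75, 79, 84, 85] [205, 201, 191, 191, 195, 200, 202, 200, 193, 190, 179, 175, 175, 180, 181, 180, 193, 195, 202, 203, 180, 116, 121, 105, 97, 104, 189, 188, 185, 193, 205, 199, 194, 189]
```

Droop is under about 3 mm and the lateral fit is good. Lowering to bore-line height and inserting in steps.

```bash
python3 -m crank '[[0.1,-0.009,0,-0.03,0.001],[0.1,-0.009,0,-0.0525,0.001],[0.1,-0.009,0,-0.0525,0.001],[0.1,-0.009,0,-0.0525,0.001]]' 60 | sed -n '2,4p'
python3 -m crank '[[0.1,-0.004,-0.06,0,0],[0.1,-0.0075,-0.12,0,0],[0.1,-0.011,-0.18,0,0],[0.1,-0.0155,-0.25,0,0],[0.1,-0.0155,-0.25,0,0]]' 60 | sed -n '2,4p'
```

```text
position: [0.4573, 0.048, 0.082]
tool_rot: [2.29, 2.151, 0.005]
ft_force: [0.2, -0.5, -1.8]
position: [0.454, -0.0037, 0.082]
tool_rot: [2.293, 2.147, 0.004]
ft_force: [-0.1, -0.2, -1.9]
```

```bash
python3 -m crank '[[0.1,0.003,-0.06,0.005,0],[0.1,-0.001,-0.12,0.005,0],[0.1,-0.005,-0.18,0.005,0],[0.1,-0.0085,-0.25,0.005,0],[0.1,-0.0085,-0.25,0.005,0]]' 60 | sed -n '2,4p'
python3 -m crank '[[0.1,-0.004,-0.06,0,0],[0.1,-0.0075,-0.12,0,0],[0.1,-0.011,-0.18,0,0],[0.1,-0.0145,-0.23,0,0],[0.1,-0.0145,-0.23,0,0]]' 60 | sed -n '2,4p'
python3 -m crank '[[0.1,-0.004,-0.06,0,0],[0.1,-0.0075,-0.12,0,0],[0.1,-0.011,-0.18,0,0],[0.1,-0.0145,-0.23,0,0],[0.1,-0.0145,-0.23,0,0]]' 60 | sed -n '2,4p'
python3 - <<'E'
from h import *
top=snap('top','top4');snap('side','side4');s=get_state();print(s['position'])
A=cv2.imread('pics/top4.png').astype(int);S=A.max(2)-A.min(2);h=cv2.cvtColor(A.astype(np.uint8),cv2.COLOR_BGR2HSV)
for f in('top2','top4'):
    h=cv2.cvtColor(cv2.imread(f'pics/{f}.png'),cv2.COLOR_BGR2HSV)
    print(f,[(X,int(h[243:247,X,1].mean()),int(h[243:247,X,2].mean())) for X in range(380,450,2)])
E
```

```text
position: [0.4523, -0.0535, 0.083]
tool_rot: [2.292, 2.148, 0.004]
ft_force: [0.1, 0.4, -1.5]
position: [0.4494, -0.099, 0.083]
tool_rot: [2.292, 2.149, 0.005]
ft_force: [0.7, -0.2, -1.5]
position: [0.4465, -0.145, 0.083]
tool_rot: [2.292, 2.149, 0.005]
ft_force: [0.5, -0.2, -1.6]
[ 0.44661726 -0.14376668  0.08298095]
top2 [(380, 94, 124), (382, 96, 124), (384, 95, 124), (386, 96, 115), (388, 16, 53), (390, 7, 54), (392, 5, 53), (394, 11, 38), (396, 10, 125), (398, 7, 65), (400, 12, 138), (402, 11, 136), (404, 8, 116), (406, 3, 78), (408, 11, 137), (410, 8, 134), (412, 7, 125), (414, 5, 67), (416, 11, 137), (418, 10, 136), (420, 6, 126), (422, 12, 58), (424, 11, 137), (426, 11, 137), (428, 8, 69), (430, 69, 103), (432, 84, 128), (434, 83, 127), (436, 92, 126), (438, 93, 126), (440, 93, 125), (442, 93, 125), (444, 93, 125), (446, 93, 125), (448, 94, 125)]
top4 [(380, 74, 62), (382, 72, 61), (384, 71, 61), (386, 70, 61), (388, 72, 60), (390, 72, 61), (392, 75, 60), (394, 69, 60), (396, 72, 59), (398, 72, 58), (400, 71, 57), (402, 72, 56), (404, 72, 56), (406, 71, 56), (408, 70, 57), (410, 70, 61), (412, 68, 61), (414, 69, 65), (416, 70, 69), (418, 69, 51), (420, 60, 27), (422, 71, 57), (424, 71, 60), (426, 73, 60), (428, 72, 60), (430, 75, 59), (432, 13, 95), (434, 16, 111), (436, 14, 109), (438, 22, 112), (440, 22, 111), (442, 27, 108), (444, 29, 106), (446, 30, 104), (448, 25, 101)]
```

```bash
python3 -m crank '[[0.1,0,0,0.03,0],[0.1,0,0,0.07,0],[0.1,0,0,0.12,0],[0.1,0,0,0.18,0],[0.1,0,0,0.25,0]]' 60 | sed -n '2,4p'
python3 -m crank '[[0.1,0,0,0.08,0],[0.1,0,0,0.16,0],[0.1,0,0,0.24,0],[0.1,0,0,0.32,0],[0.1,0,0,0.4,0]]' 60 | sed -n '2,6p'
python3 - <<'E'
from h import *
s=get_state();T=s['position'];print(T)
c=cal('side');sd=snap('side','side5')
a=2*np.arctan2(s['tool_rot'][1],s['tool_rot'][0])+np.pi;u=np.array([np.cos(a),np.sin(a),0]);P=T+[0,0,-.0075]
print([(d,proj(c,P+u*d).round(1)) for d in(.02,.07,.13,.185,.2,.22)])
A=cv2.cvtColor(sd,cv2.COLOR_RGB2BGR);h=cv2.cvtColor(A,cv2.COLOR_BGR2HSV)
B=cv2.imread('pics/side3.png');d=np.abs(A.astype(int)-B).max(2)
w=cv2.inRange(h,(0,0,120),(180,60,255))
n,l,st,ce=cv2.connectedComponentsWithStats(w[150:330,240:340])
for i in range(1,n):
    if st[i][4]>25:print(st[i]+[240,150,0,0,0])
E
```

```text
position: [0.4466, -0.1439, 0.1339]
tool_rot: [2.29, 2.151, 0.005]
ft_force: [0.3, -0.2, -3.2]
position: [0.4466, -0.144, 0.2142]
tool_rot: [2.289, 2.151, 0.005]
ft_force: [-0.1, -0.1, -2.7]
grip_width: 0.319
grip_force: 60.0
[ 0.44663041 -0.14398041  0.2141539 ]
[(0.02, array([282.2, 225. ])), (0.07, array([285.9, 245. ])), (0.13, array([290.9, 271.3])), (0.185, array([295.9, 298.1])), (0.2, array([297.4, 305.9])), (0.22, array([299.4, 316.7]))]
[271 228  30  24 186]
[272 245  31  17 178]
[273 254  35  17 226]
[274 264  35  16 237]
[286 275  18  42 303]
[246 304  17  26 201]
```

All four rings are on the pin, which is level. Carrying it to the stand.

```bash
python3 -m crank '[[0.1,0.08,0,0,0],[0.1,0.2,0.03,0,0],[0.1,0.32,0.05,0,0],[0.1,0.44,0.07,0,0],[0.1,0.55,0.09,0,0]]' 60 | sed -n '2,2p'
python3 -m crank '[[0.1,0.15,0.02,0,0],[0.1,0.3,0.04,0,-0.0025],[0.1,0.45,0.06,0,-0.0025],[0.1,0.58,0.08,0,-0.0025],[0.1,0.637,0.086,0,-0.0025]]' 60 | sed -n '2,2p'
python3 -m crank '[[0.1,0,0,0,0],[0.1,0,0,0,0]]' 60 | sed -n '2,4p'
python3 - <<'E'
from h import *
s=get_state();T=s['position']
c=cal('side');ct=cal('top');sd=snap('side','side6');tp=snap('top','top6')
a=2*np.arctan2(s['tool_rot'][1],s['tool_rot'][0])+np.pi;u=np.array([np.cos(a),np.sin(a),0]);P=T+[0,0,-.0075]
print(T,np.degrees(a),'cross at vees',P+u*.035,P+u*.185)
for n,cc in(('side',c),('top',ct)):print(n,[(d,proj(cc,P+u*d).round(1)) for d in(.07,.13,.185,.2,.22)])
for n,im in(('side',sd),('top',tp)):
    h=cv2.cvtColor(im,cv2.COLOR_RGB2HSV);w=cv2.inRange(h,(0,0,85),(180,60,255));q=proj(c if n=='side' else ct,P+u*.2).astype(int)
    x0,y0=q[0]-60,q[1]-60;k,l,st,ce=cv2.connectedComponentsWithStats(w[y0:y0+110,x0:x0+110])
    for i in range(1,k):
        if st[i][4]>25:print(n,st[i]+[x0,y0,0,0,0],(ce[i]+[x0,y0]).round(1))
E
```

```text
position: [0.5574, -0.1261, 0.2128]
position: [0.6849, -0.1083, 0.2121]
position: [0.6832, -0.1093, 0.213]
tool_rot: [2.307, 2.132, 0.003]
ft_force: [0.6, -0.2, -3.5]
[ 0.68319402 -0.10930909  0.21299146] 265.4856307499546 cross at vees [ 0.6804392  -0.14420051  0.20549146] [ 0.66863283 -0.29373515  0.20549146]
side [(0.07, array([392.4, 207.2])), (0.13, array([401.8, 229.6])), (0.185, array([411.3, 252.2])), (0.2, array([414.1, 258.7])), (0.22, array([417.9, 267.7]))]
top [(0.07, array([390.5, 140.6])), (0.13, array([416.4, 142.6])), (0.185, array([440.2, 144.5])), (0.2, array([446.7, 145. ])), (0.22, array([455.4, 145.6]))]
side [ 377  198   44   71 1568] [398.4 225.4]
side [369 250  36  35 505] [386.1 268.2]
side [380 284  34  24 393] [394.6 298. ]
top [432 141  24   8 131] [443.3 144.1]
```

```bash
python3 -m crank '[[0.1,0.004,0.002,-0.1,0],[0.1,0.004,0.002,-0.25,0],[0.1,0.004,0.002,-0.4,0],[0.1,0.004,0.002,-0.5,0],[0.1,0.004,0.002,-0.54,0]]' 60 | sed -n '2,4p'
python3 -m crank '[[0.1,0,0,-0.015,0],[0.1,0,0,-0.03,0],[0.1,0,0,-0.045,0],[0.1,0,0,-0.055,0],[0.1,0,0,-0.055,0]]' 60 | sed -n '2,4p'
```

```text
position: [0.6838, -0.1085, 0.103]
tool_rot: [-2.306, -2.132, -0.002]
ft_force: [0.3, 0.7, -3.6]
position: [0.6852, -0.1086, 0.095]
tool_rot: [2.305, 2.131, 0.005]
ft_force: [-1.4, 0.0, 1.5]
```

```bash
python3 -m crank '[[0.1,0.005,0,-0.005,0],[0.1,0.005,0,-0.01,0],[0.1,0.005,0,-0.01,0]]' 60 | sed -n '2,4p'
python3 -m crank '[[0.1,0,0,0,0],[0.1,0,0,0,0],[0.1,0,0,0,0]]' 8 | sed -n '2,6p'
python3 -m crank '[[0.4,0,0,0,0],[0.5,0,0,0,0],[0.6,0,0,0,0],[0.6,0,0,0,0],[0.6,0,0,0,0]]' 8 | sed -n '2,6p'
python3 - <<'E'
from h import *
s=get_state();T=s['position'];c=cal('side');ct=cal('top');sd=snap('side','side7')
u=np.array([-.0785,-.9969,0]);S=np.array([.6755,-.2185,.085])
print([(d,proj(c,S+u*d).round(1)) for d in(-.16,-.1,-.04,0,.04,.1,.11)])
h=cv2.cvtColor(sd,cv2.COLOR_RGB2HSV)
w=cv2.inRange(h,(0,0,85),(180,60,255));k,l,st,ce=cv2.connectedComponentsWithStats(w[190:330,330:450])
for i in range(1,k):
    if st[i][4]>20:print(st[i]+[330,190,0,0,0],(ce[i]+[330,190]).round(1))
o=cv2.inRange(h,(8,150,80),(22,255,255))[180:260,320:420];p=np.argwhere(o)[:,::-1]+[320,180];print('orange',len(p),p.min(0) if len(p) else 0,p.max(0) if len(p) else 0)
E
```

```text
position: [0.6862, -0.1087, 0.0937]
tool_rot: [2.306, 2.131, 0.005]
ft_force: [-4.1, 1.4, 7.7]
position: [0.6862, -0.1086, 0.0933]
tool_rot: [2.306, 2.132, 0.006]
ft_force: [-3.3, -0.6, 5.6]
grip_width: 0.323
grip_force: 8.0
position: [0.6859, -0.1084, 0.0919]
tool_rot: [2.306, 2.133, 0.005]
ft_force: [-0.1, 0.2, -0.6]
grip_width: 0.592
grip_force: 0.0
[(-0.16, array([371.5, 202.8])), (-0.1, array([378.4, 221.1])), (-0.04, array([385.9, 240.9])), (0, array([391.2, 255.1])), (0.04, array([396.9, 270.2])), (0.1, array([406.1, 294.6])), (0.11, array([407.8, 298.9]))]
[ 366  221   48   91 2010] [390.2 267.9]
orange 209 [360 184] [407 225]
```

```bash
python3 -m crank '[[0.6,0,0,0.06,0],[0.6,0,0,0.2,0],[0.6,0,0,0.4,0],[0.7,0,0,0.7,0],[1,0,0,1,0]]' 8 | sed -n '2,4p'
python3 -m crank '[[1,-0.2,0.3,0,0],[1,-0.4,0.6,0,0],[1,-0.6,0.8,0,0],[1,-0.8,1,0,0],[1,-0.8,1,0,0]]' 8 | sed -n '1,2p'
python3 -m crank '[[1,-0.2,0.3,0,0],[1,-0.2,0.6,0,0],[1,-0.2,0.6,0,0],[1,-0.2,0.6,0,0]]' 8 | sed -n '1,2p'
python3 - <<'E'
from h import *
c=cal('side');ct=cal('top');sd=snap('side','side8');tp=snap('top','top8')
u=np.array([-.0785,-.9969,0]);S=np.array([.6755,-.2185,.085])
for n,cc in(('side',c),('top',ct)):print(n,[(d,proj(cc,S+u*d).round(1)) for d in(-.164,-.094,-.04,0,.04,.1,.11)])
for n,im,(x0,y0,x1,y1) in(('side',sd,(330,180,450,330)),('top',tp,(320,110,460,190)),('rack',tp,(380,215,440,270))):
    h=cv2.cvtColor(im,cv2.COLOR_RGB2HSV)
    for nm,w in(('w',cv2.inRange(h,(0,0,115),(180,40,255))),('o',cv2.inRange(h,(8,150,80),(22,255,255)))):
        k,l,st,ce=cv2.connectedComponentsWithStats(w[y0:y1,x0:x1])
        for i in range(1,k):
            if st[i][4]>12:print(n,nm,st[i]+[x0,y0,0,0,0],(ce[i]+[x0,y0]).round(1))
# bystanders / gauge change from start
a=cv2.imread('pics/top0.png').astype(int);d=(np.abs(a-tp[:,:,::-1]).max(2)>45).astype(np.uint8)
k,l,st,ce=cv2.connectedComponentsWithStats(d)
for i in range(1,k):
    if st[i][4]>40:print('chg',st[i])
E
```

```text
position: [0.6856, -0.1083, 0.2949]
tool_rot: [2.306, 2.132, 0.006]
ft_force: [1.1, 0.3, 0.7]
time: 41.75
position: [0.523, 0.0968, 0.2938]
time: 42.25
position: [0.4864, 0.2113, 0.2925]
side [(-0.164, array([371.1, 201.7])), (-0.094, array([379.1, 223. ])), (-0.04, array([385.9, 240.9])), (0, array([391.2, 255.1])), (0.04, array([396.9, 270.2])), (0.1, array([406.1, 294.6])), (0.11, array([407.8, 298.9]))]
top [(-0.164, array([335., 149.])), (-0.094, array([361.6, 151. ])), (-0.04, array([382.1, 152.6])), (0, array([397.4, 153.8])), (0.04, array([412.6, 155. ])), (0.1, array([435.5, 156.8])), (0.11, array([439.3, 157.1]))]
side w [383 180  25  11 221] [395.4 184.3]
side w [388 198  13   9  72] [393.8 202.2]
side w [366 221  43  48 750] [386.2 247.9]
side w [395 265  17  39 211] [402.9 284.7]
side w [390 268   5   5  14] [391.9 270.4]
side w [380 286  17  26 206] [388.7 297.8]
side o [446 197   4   8  18] [447.9 200. ]
side o [367 198  18  28 306] [375.4 210.3]
top w [320 110   7  18 107] [322.7 117.7]
top w [383 142   6  22  88] [385.2 152.3]
top w [390 143   7  21  94] [392.6 152.7]
top w [398 144   7  21  94] [400.6 153.4]
top w [406 144  34  21 176] [416.7 154.4]
top w [363 149  19   5  52] [371.7 151.1]
top o [335 144  27  12 269] [348.3 149.1]
chg [383 144   5  17  61]
chg [391 144   5  18  61]
chg [399 145   4  18  56]
chg [406 145  27  18 120]
chg [335 146  27  11  68]
chg [363 149  18   5  44]
chg [   61   150   199   250 22530]
chg [294 189 100  11 569]
chg [112 199  14  15 163]
chg [ 63 201  13  15 167]
chg [399 232   6  25  94]
chg [406 233   7  24 100]
chg [414 233   7  25 100]
chg [422 233   6  25  97]
chg [250 239  12  10  43]
chg [238 242  13   9  82]
chg [277 247  12  12  86]
chg [ 463  284  119   93 3100]
chg [ 574  316   66   77 2307]
chg [ 377  342   86   58 2560]
```

Run:
```python
from h import *
ct=cal('top')
for f in('top0','top2','top8'):
    h=cv2.cvtColor(cv2.imread(f'pics/{f}.png'),cv2.COLOR_BGR2HSV)[215:285,225:330]
    k=cv2.inRange(h,(0,0,0),(180,70,255));n,l,st,ce=cv2.connectedComponentsWithStats(k);i=1+st[1:,4].argmax()
    p=np.argwhere(l==i)[:,::-1]+[225,215];r=cv2.minAreaRect(p.astype(np.float32));print(f,st[i],onz(ct,r[0],.03)[:2],r)
a,b=[cv2.imread(f'pics/{f}.png').astype(int)[215:285,225:330] for f in('top2','top8')]
print((np.abs(a-b).max(2)>45).sum())
```

```text
top0 [ 27  27  27  17 334] [0.42430116 0.13231698] ((264.94232177734375, 249.78848266601562), (25.691213607788086, 13.335897445678711), 11.309932708740234)
top2 [ 34  23  28  19 337] [0.43070515 0.11300136] ((272.1470947265625, 247.4117889404297), (25.70877456665039, 13.339459419250488), 14.03624439239502)
top8 [ 34  23  28  19 336] [0.43066944 0.11280421] ((272.219970703125, 247.42532348632812), (25.895095825195312, 13.20521068572998), 14.931418418884277)
0
```

The gauge is on its mat and unmoved, and the pin and rings sit in the vees as computed. Handing in.

```bash
python3 -c "
from bench import close_job
print(close_job())"
```

```text
the job is handed in; nothing more can be done
None
```

The job is handed in at about 42 s of the 200 s: the go end went fully home, the no-go end was pressed against the bore at about 23 N and did not enter, the gauge is back on its mat, the trigger was fully squeezed and let go, and the pin with all four rings hangs in the stand's vees.

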